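# Lock the jig fence with its quarter-turn thumbscrew

## Task

Take the thumbscrew from its wooden rest, put its foot through the slot in the fence of the squaring jig, slide the fence along until the slot hidden in the steel strip underneath lines up, then push the thumbscrew down through both against the spring, give it a quarter turn and let it spring up locked in its notches. Feel for the hidden slot and press gently, never hard against the jig, and leave the other things where they are.

Things in the scene. Friction and masses are not known exactly. Their poses are not given: they have to be found in the camera images.
- jig: Grey squaring jig fixed to the bench, 150 x 270 x 30 mm (x, y, z). Origin: centre of its underside. Its y axis is the direction in which the fence slides. A groove along y in its top holds a clamped steel strip.
- groove (a point): Middle of the groove, level with the jig's top and the strip's top. The strip has a slot 22 (x) by 12 mm (y) on the centre line, hidden under the fence. Its place differs each run and can only be felt: slots line up with joint fence between 0.035 and 0.060. A spring plunger (2 N at first, 8 N fully down) closes it 3 mm down. Under the strip, on both long sides of the slot, are 1.5 mm deep notches.
- fence (a joint): Slide of the aluminium fence along the jig's +y axis, 0 to 0.070 m; it stands at 0 to 0.012 at the start. About 3 N of friction; stays where it is left. It can be pushed along with the thumbscrew standing in its slot.
- fence_slot (a point): Centre of the mouth of the slot through the aluminium fence's foot, 38.5 mm above the bench; moves with the fence, axes as the jig's. Slot 22.4 (x) by 12.4 mm (y) through the 8 mm foot; the strip's top is 8.5 mm below the mouth. The foot is 80 mm wide (x), from y = -25 to +84 mm of this point; an upright wall, 28 mm high, 140 mm long (x), stands at y = +70 to +76 mm.
- thumbscrew: Loose steel quarter-turn thumbscrew, 55 mm tall, 90 g, upright in the rest. Origin: centre of the foot's underside, z up. T foot 20 (x) by 10 (y) by 5 mm high; stem 10 mm thick; collar 22 mm wide at z = 21 to 25 mm. Pushed down with its x along the slot's x until the collar meets the fence (origin 21 mm below the slot's mouth), the foot is under the strip with 2 mm to spare and can turn.
- wing_head (a point): Point on the thumbscrew's axis, 47 mm above its origin, in its flat wing head, 30 (x) by 12 mm (y), z = 25 to 55 mm; pinch it across the 12 mm. After a quarter turn, either way, and let go, it springs up into the notches: origin 17.5 mm below the slot's mouth, collar 3.5 mm above the fence. Let go unturned, the spring lifts it to 11.5 mm below the mouth.
- rest: Wooden rest block 70 x 60 x 26 mm fixed to the bench, with a pocket in which the thumbscrew stands, 24 mm (x) by 14 mm (y), 20 mm deep. Origin: centre of its underside. The thumbscrew's x axis is along the rest's x.
- loupe: Black standing loupe, 37 mm wide, 38 mm tall; bystander, loose. Origin: centre of its underside.
- quoin_1: Dark steel quoin block 24 x 52 x 17 mm; bystander, loose. Origin: centre of its underside.

How it is judged:
At the end, for the whole second after the job is handed in: The thumbscrew is locked through fence and strip: origin within 4 mm (level) of the slot's centre and 15.5 to 18.5 mm below its mouth (sprung up into the notches), its x axis at least 1.2 rad from the slot's x axis, upright within 0.15 rad, at rest and let go (horizontal distance between thumbscrew and fence_slot below 0.004 m and z of thumbscrew in the frame of fence_slot between -0.0185 and -0.0155 m and angle between the x axis of thumbscrew and the x axis of fence_slot, either way round above 1.2 rad and angle between thumbscrew's own z axis and vertical below 0.15 rad and linear speed of thumbscrew below 0.01 m/s); the robot touches nothing.
It fails at once if the thumbscrew is pressed against the jig (fence and strip included) with more than 40 N (contact force between thumbscrew and jig above 40 N).
It fails at once if the robot itself presses on the jig or its fence with more than 25 N (contact force between any of the fingers, the arm and jig above 25 N).
It fails at once if the loupe or the quoin is shoved more than 30 mm (distance of any of loupe, quoin_1 from where it was at the start of the episode above 0.03 m).
It also fails if it takes over 70 s, if anything falls off the work surface, if the arm or the gripper's body presses on something with over 40 N, if the wrist force passes 120 N, or if a joint passes its speed limit or range.

## Robot

A 6-joint arm with a two-finger parallel gripper is mounted at the origin on a cart in front of the work surface, level with it; the furniture and walls round the work are solid. World frame = base frame: x ahead of the robot, y to its left, z up, the work surface at z = 0. Lengths are in m, angles in rad, forces in N, time in s.
With the tool pointing down it reaches from about 0.275 to 0.875 m from the base axis. Payload 12.5 kg.
Tool frame: the origin (TCP) lies midway between the tips of the shut fingers; the grasp point (between the pads) lies 19 mm behind it; z points along the fingers, y is the line along which they close (so a half turn about z gives the same grasp; the last joint's range is limited). The gripper opens to 85 mm and grips with 20 to 120 N. Pads are 22 mm wide; open, the fingers measure 114 mm over their backs; the gripper's body (76 mm by 85 mm) begins 54 mm behind the grasp point. The pads swing forward as they close: fully open they stand 13 mm farther back than shut.
Start: joints at [-0.085, 0.351, 1.652, -0, 1.139, -0.085], TCP at [0.55, 0, 0.231] pointing down, gripper open.
Joint ranges: [-2.75, 2.75], [-0.79, 2.1], [0.01, 2.65], [-1.57, 4.71], [0.07, 3.14], [-2.87, 2.87]. Speed limits (rad/s): [2.22, 2.22, 2.79, 3.14, 3.14, 3.14].

## Interface

Orientations are given as a unit quaternion [w, x, y, z].
In Python, from rig import bot gives the robot as it stands.
- The arm moves only by the tool servo_tool, never from a script. Its arguments are lists of equal length, an entry for each row: "linear": the shift along the tool's x, y, z normalised to -1 to 1, where 1 is 0.2 m, a list of three; "dr": the turn, a rotation vector about the tool's x, y, z normalised to -1 to 1, where 1 is pi rad, a list of three; "gripper": the opening, from 0 (shut) to 1 (fully open). In form: {"linear": [[x, y, z], ...], "dr": [[rx, ry, rz], ...], "gripper": [gripper, ...]}. A call has 1 to 12 rows; each row shifts and turns the commanded pose from where the row before left it, along the tool's axes as they then stand; what a row does not reach is not made up. A row lasts 1/10 s, in which the tool goes at most 50 mm and 8.59 degrees, less where a joint would pass 70% of its speed; a pose out of reach is approached as far as the arm can. A call with a number of a shift or a turn outside -1 to 1 is refused whole. A call with a gripper value outside its range is refused whole. The fingers move at their own pace and stop on an object; "squeeze" is the grip in N (left out, the last holds). Time passes only in rows, so rows that do not move let the fingers close. It gives the time, the measured TCP pose, the force, the opening and the grip force at its end, in the units of the state.
- bot.state(): the state, without advancing time (a new reading comes with each control period).
- bot.snapshot(name): name is "scene" or "side" or "wrist"; returns the picture (480x640x3 uint8, red, green, blue); there is no depth.
- bot.camera_model(name): a dict with "vfov" (degrees; the focal length in pixels is half the picture's height over the tangent of half this angle, whatever the lens; pixels are square), "cx", "cy" (the principal point, pixels), "rvec" (rotation vector, rad) and "tvec" (3), from world to camera coordinates, as OpenCV has them. Camera axes: x right, y down, z forward; pixel columns grow to the right and rows downward; lengths in m; the calibration is good to about 2 mm. A picture is of the moment at which its call begins: read the wrist's pose just before it. camera_model takes no time and is no camera call; for the wrist camera it gives the pose at the moment of the call.
- bot.finish_job(): hands the job in; it is judged then, once.
The state is a dict: "clock": time; "joints": joint angles; "joint_velocities": joint speeds; "tau": joint torques, N m; "tool_pos": TCP position; "ee_rot": TCP orientation; "contact_force": force on the tool from outside, world axes, zero at the start; "moment": the same for the moment, N m; "finger_gap": opening from 0.0 (shut) to 1.0 (fully open); "gripper_force": force on a finger pad.
Only numpy, scipy, OpenCV 4.12 (cv2) and the standard library are available. Lean on these libraries where they do the work, as an engineer would, in place of code of your own. Each camera call takes 0.05 s, during which the arm holds its last target. There are 200 camera calls.

## Working session

There is one attempt and no reset: what is moved stays moved. The work goes in short steps, Python scripts to look and compute and a tool call to move; the robot and the scene stay as the last step left them, time stands still between calls to the robot, and variables do not carry over. Pictures are saved under pics/ and viewed, at most 10 in all, crops included, and the job is handed in when it is done.

Besides the shell and the picture viewer there is one more tool, called as name(argument=value, ...) on one line, values as JSON. servo_tool: Moves the arm, as the interface text tells. Scaled input: -1 to 1 covers 0.2 m each way for a shift and pi rad each way for a turn. Its arguments: {"type":"object","properties":{"linear":{"type":"array"},"dr":{"type":"array"},"gripper":{"type":"array"},"squeeze":{"type":"number"}},"required":["linear","dr","gripper"]}

```bash
mkdir -p pics; python3 - <<'E'
from rig import bot
import cv2
for n in ("scene","wrist"):
    im=bot.snapshot(n); cv2.imwrite(f"pics/{n}0.png",im[:,:,::-1]); print(n,bot.camera_model(n))
s=bot.state(); print({k:s[k] for k in("clock","tool_pos","ee_rot","contact_force","finger_gap")})
E
```

```text
scene {'vfov': 49.714236497685675, 'cx': 315.9751228504563, 'cy': 238.51809133533672, 'rvec': array([ 2.16498013, -1.00602086,  0.43887853]), 'tvec': array([-0.43907304,  0.27220869,  0.7567858 ])}
wrist {'vfov': 63.436502425320995, 'cx': 324.2496642427691, 'cy': 238.62810434867282, 'rvec': array([-2.85988891e+00,  9.04806882e-04,  9.60049327e-04]), 'tvec': array([-0.54877416, -0.03500273,  0.3777139 ])}
{'clock': 0.1, 'tool_pos': array([5.49727419e-01, 6.54461865e-05, 2.30833998e-01]), 'ee_rot': array([-3.90257736e-04,  7.07096934e-01,  7.07116451e-01, -3.13769455e-04]), 'contact_force': array([-0.26119763,  0.51658062,  0.87903064]), 'finger_gap': 1.000779310034376}
```

View pics/scene0.png

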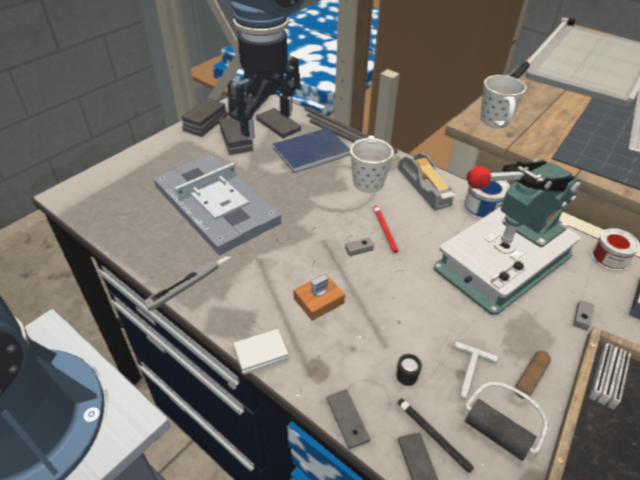

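View pics/wrist0.png

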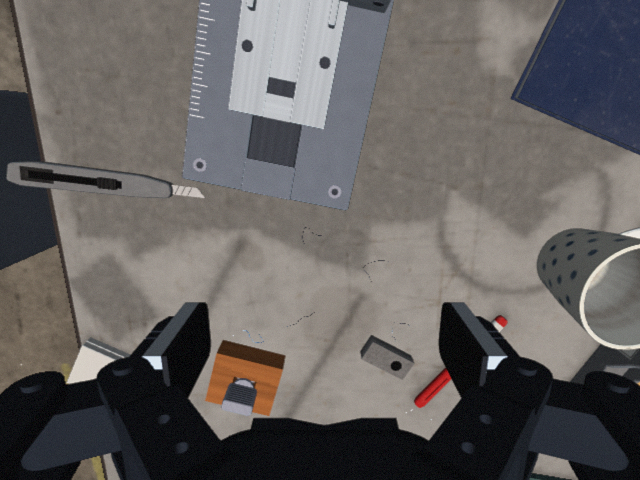

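The scene shows the rest with the thumbscrew at about (320,295) and the jig at upper left. In the wrist view, the rest is at (247,378), its wing head at (240,385), and the fence slot is at (281,87); image up is about world +y.

```bash
cat > h.py <<'E'
import numpy as np, cv2
from rig import bot
def ray(cm,px,z):
    R=cv2.Rodrigues(np.array(cm["rvec"]))[0]; t=np.array(cm["tvec"]); f=240/np.tan(np.radians(cm["vfov"]/2))
    px=np.atleast_2d(np.array(px,float)); d=np.c_[(px[:,0]-cm["cx"])/f,(px[:,1]-cm["cy"])/f,np.ones(len(px))]@R
    c=-R.T@t; return c+d*((z-c[2])/d[:,2])[:,None]
E
python3 - <<'E'
from h import *
cm=bot.camera_model("wrist"); im=cv2.imread("pics/wrist0.png"); h=cv2.cvtColor(im,cv2.COLOR_BGR2HSV)
m=((h[...,0]<18)&(h[...,1]>130)&(h[...,2]>100)).astype(np.uint8); m[:330]=0;m[:,:190]=0;m[:,300:]=0
c=max(cv2.findContours(m,0,2)[0],key=cv2.contourArea); hull=cv2.convexHull(c)
print(cv2.contourArea(hull),h[360,225],h[350,250],h[390,225])
P=ray(cm,hull[:,0],.026)
r=cv2.minAreaRect((P[:,:2]*1000).astype(np.float32)); print("rest",r)
print("slot",ray(cm,[[281,87]],.0385))
print("jig right/left edge",ray(cm,[[348,209],[392,0],[183,178],[205,0]],.03))
print("wing top",ray(cm,[[240,385]],.055))
E
```

```text
3236.0 [ 12 178 155] [ 15 149  65] [ 12 168 168]
rest ((464.140380859375, -187.85743713378906), (59.68638610839844, 69.01918029785156), 73.7735366821289)
slot [[0.51409871 0.10132202 0.0385    ]]
jig right/left edge [[ 5.70111034e-01 -3.82392495e-04  3.00000000e-02]
 [ 6.01681172e-01  1.65410486e-01  3.00000000e-02]
 [ 4.24789093e-01  2.74278196e-02  3.00000000e-02]
 [ 4.56001924e-01  1.65537373e-01  3.00000000e-02]]
wing top [[ 0.46824802 -0.16626504  0.055     ]]
```

```bash
python3 - <<'E'
import cv2
im=cv2.imread("pics/wrist0.png")
a=cv2.resize(im[330:430,195:300],None,fx=4,fy=4,interpolation=2);b=cv2.resize(im[50:150,220:315],None,fx=4,fy=4,interpolation=2)
cv2.imwrite("pics/crop0.png",cv2.hconcat([a,b]))
E
```

```text
(no output)
```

View pics/crop0.png

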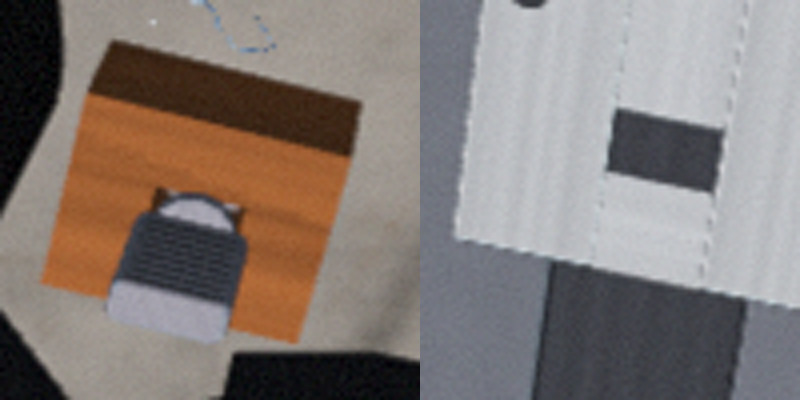

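The crop shows the wing's top centre at about wrist pixel (237,408) and the rest yawed about -16°. The slot's centre is at (281.5,87.3), yawed about -10.7°.

servo_tool(linear=[[-0.154, -0.07, 0.042], [-0.154, -0.07, 0.042], [-0.154, -0.07, 0.042], [-0.154, -0.07, 0.042], [-0.154, -0.07, 0.042], [-0.154, -0.07, 0.042]], dr=[[0, 0, 0], [0, 0, 0], [0, 0, 0], [0, 0, 0], [0, 0, 0], [0, 0, 0]], gripper=[1, 1, 1, 1, 1, 1])

```text
clock: 0.7
tool_pos: [0.4651, -0.1858, 0.1804]
ee_rot: [-0.0, 0.707, 0.707, -0.0]
contact_force: [0.8, -0.0, 0.0]
finger_gap: 1.002
gripper_force: 0.0
```

servo_tool(linear=[[0, 0, 0], [0, 0, 0], [0, 0, 0], [0, 0, 0], [0, 0, 0], [0, 0, 0], [0, 0, 0], [0, 0, 0], [0, 0, 0], [0, 0, 0], [0, 0, 0]], dr=[[0, 0, -0.0456], [0, 0, -0.0456], [0, 0, -0.0456], [0, 0, -0.0456], [0, 0, -0.0456], [0, 0, -0.0456], [0, 0, -0.0456], [0, 0, -0.0456], [0, 0, -0.0456], [0, 0, 0], [0, 0, 0]], gripper=[1, 1, 1, 1, 1, 1, 1, 1, 1, 1, 1])

```text
clock: 1.8
tool_pos: [0.4659, -0.1847, 0.1807]
ee_rot: [-0.0, 0.142, 0.99, 0.0]
contact_force: [-0.9, -0.6, -0.6]
finger_gap: 0.999
gripper_force: 0.0
```

```bash
python3 - <<'E'
from h import *
from scipy.spatial.transform import Rotation as Ro
s=bot.state(); cm=bot.camera_model("wrist"); im=bot.snapshot("wrist"); cv2.imwrite("pics/w1.png",im[:,:,::-1])
import pickle; pickle.dump(cm,open("w1.pkl","wb"))
q=s["ee_rot"]; print(s["clock"],s["tool_pos"],Ro.from_quat(np.r_[q[1:],q[0]]).as_matrix().round(3),s["joints"])
E
```

```text
1.8 [ 0.46588805 -0.18470676  0.18072486] [[-0.959  0.282 -0.   ]
 [ 0.282  0.959  0.   ]
 [ 0.     0.    -1.   ]] [-4.70373118e-01  3.25551721e-01  1.82760372e+00  8.18544917e-06
  9.88816840e-01 -1.75545214e+00]
```

View pics/w1.png

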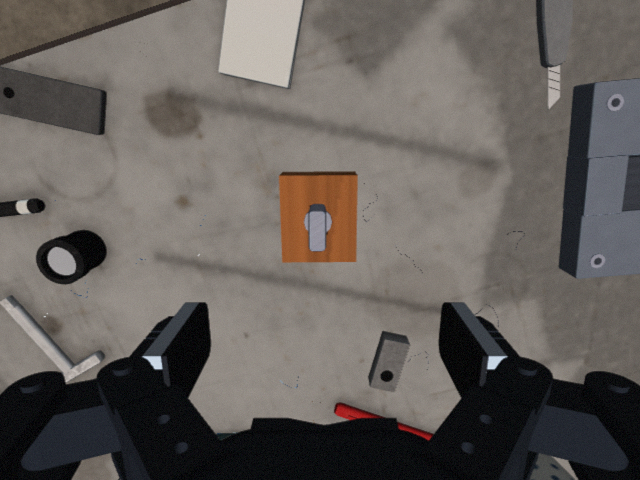

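The rest is at (318,217), aligned with the tool. The wing head spans about (309–327, 205–250), between the fingers' line.

```bash
python3 - <<'E'
from h import *
import pickle
cm=pickle.load(open("w1.pkl","rb")); im=cv2.imread("pics/w1.png"); h=cv2.cvtColor(im,cv2.COLOR_BGR2HSV)
sub=np.zeros(im.shape[:2],np.uint8); sub[150:280,260:380]=1
o=((h[...,0]<18)&(h[...,1]>130)&(h[...,2]>100)&(sub>0)).astype(np.uint8)
c=max(cv2.findContours(o,0,2)[0],key=cv2.contourArea); P=ray(cm,cv2.convexHull(c)[:,0],.026)
print("rest",cv2.minAreaRect((P[:,:2]*1000).astype(np.float32)))
g=((h[...,0]>90)&(h[...,0]<140)&(h[...,1]<90)&(sub>0)&(cv2.blur(o,(45,45))>0)).astype(np.uint8)
c=max(cv2.findContours(g,0,2)[0],key=cv2.contourArea); print(cv2.boundingRect(c))
print("scan col318",h[195:262:3,318,2], "row240",h[240,300:336,2])
for z in(.061,): print(ray(cm,[[309,250],[327,250],[318,250],[318,205]],z).round(4))
print("centre of stem disc/collar z.031",ray(cm,[[318,222]],.031))
E
python3 -c "
import cv2
im=cv2.imread('pics/w1.png')[165:270,265:370];cv2.imwrite('pics/c1.png',cv2.resize(im,None,fx=5,fy=5,interpolation=2))"
```

```text
rest ((463.2325744628906, -188.86431884765625), (59.323646545410156, 69.0242919921875), 73.58731842041016)
(305, 205, 26, 46)
scan col318 [148 147 143  70  73  79 158 151 160 157 155 154 163 154 153 153 154 160
 162 135 135 139 135] row240 [163 159 162 157 155 154 151 136 110 110 159 156 158 156 154 158 159 156
 153 157 154 153 154 152 140  82 108 129 134 133 135 147 150 158 153 155]
[[ 0.4749 -0.1985  0.061 ]
 [ 0.4785 -0.1863  0.061 ]
 [ 0.4767 -0.1924  0.061 ]
 [ 0.4458 -0.1832  0.061 ]]
centre of stem disc/collar z.031 [[ 0.46410297 -0.18912647  0.031     ]]
```

View pics/c1.png

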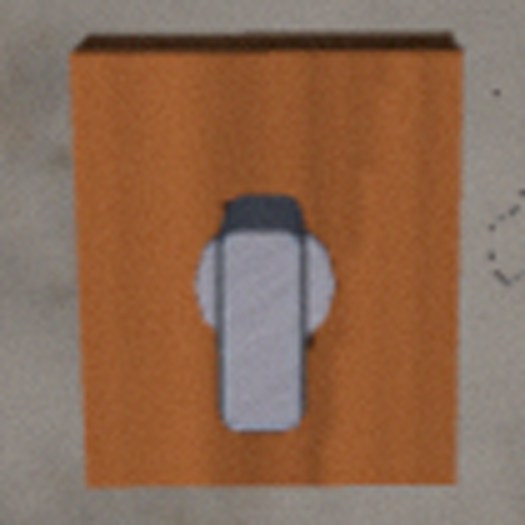

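servo_tool(linear=[[0.0055, -0.024, 0.12], [0, 0, 0.15], [0, 0, 0.15], [0, 0, 0.15], [0, 0, 0.12], [0, 0, 0.05], [0, 0, 0], [0, 0, 0], [0, 0, 0]], dr=[[0, 0, 0], [0, 0, 0], [0, 0, 0], [0, 0, 0], [0, 0, 0], [0, 0, 0], [0, 0, 0], [0, 0, 0], [0, 0, 0]], gripper=[0.6, 0.6, 0.6, 0.6, 0.6, 0.6, 0.6, 0.6, 0.6])

```text
clock: 2.75
tool_pos: [0.4643, -0.1894, 0.0341]
ee_rot: [0.001, 0.141, 0.99, -0.0]
contact_force: [-0.1, 0.5, 0.1]
finger_gap: 0.603
gripper_force: 0.0
```

servo_tool(linear=[[0, 0, 0], [0, 0, 0], [0, 0, 0], [0, 0, 0], [0, 0, 0], [0, 0, 0], [0, 0, 0], [0, 0, 0]], dr=[[0, 0, 0], [0, 0, 0], [0, 0, 0], [0, 0, 0], [0, 0, 0], [0, 0, 0], [0, 0, 0], [0, 0, 0]], gripper=[0, 0, 0, 0, 0, 0, 0, 0], squeeze=60)

```text
clock: 3.55
tool_pos: [0.4638, -0.1891, 0.0334]
ee_rot: [0.0, 0.14, 0.99, -0.0]
contact_force: [-0.5, 0.8, 6.5]
finger_gap: 0.128
gripper_force: 58.5
```

servo_tool(linear=[[0, 0, -0.08], [0, 0, -0.16], [0, 0, -0.2], [0, 0, -0.2], [0, 0, -0.09]], dr=[[0, 0, 0], [0, 0, 0], [0, 0, 0], [0, 0, 0], [0, 0, -0.0317]], gripper=[0, 0, 0, 0, 0])

```text
clock: 4.05
tool_pos: [0.4645, -0.1895, 0.1824]
ee_rot: [0.002, 0.091, 0.996, -0.001]
contact_force: [0.5, -0.3, -1.0]
finger_gap: 0.129
gripper_force: 58.7
```

servo_tool(linear=[[0.0025, 0.184, 0], [0.0025, 0.184, 0], [0.0025, 0.184, 0], [0.0025, 0.184, 0], [0.0025, 0.184, 0], [0.0025, 0.184, 0], [0.0025, 0.184, 0], [0.0025, 0.184, 0], [0, 0, 0], [0, 0, 0], [0, 0, 0]], dr=[[0, 0, 0], [0, 0, 0], [0, 0, 0], [0, 0, 0], [0, 0, 0], [0, 0, 0], [0, 0, 0], [0, 0, 0], [0, 0, 0], [0, 0, 0], [0, 0, 0]], gripper=[0, 0, 0, 0, 0, 0, 0, 0, 0, 0, 0])

```text
clock: 5.15
tool_pos: [0.5127, 0.1005, 0.1788]
ee_rot: [-0.0, 0.091, 0.996, -0.0]
contact_force: [0.0, -0.6, -1.8]
finger_gap: 0.131
gripper_force: 58.9
```

```bash
python3 - <<'E'
from h import *
from scipy.spatial.transform import Rotation as Ro
s=bot.state(); cm=bot.camera_model("wrist"); im=bot.snapshot("wrist"); cv2.imwrite("pics/w2.png",im[:,:,::-1])
import pickle; pickle.dump(cm,open("w2.pkl","wb"))
q=s["ee_rot"]; print(s["clock"],s["tool_pos"],Ro.from_quat(np.r_[q[1:],q[0]]).as_matrix().round(4),s["contact_force"],s["moment"])
E
```

```text
5.15 [0.51270548 0.10045201 0.17881361] [[-9.834e-01  1.814e-01 -4.000e-04]
 [ 1.814e-01  9.834e-01 -2.000e-04]
 [ 3.000e-04 -3.000e-04 -1.000e+00]] [ 0.03161809 -0.64430333 -1.8347537 ] [-0.00735013 -0.01064901  0.0110424 ]
```

View pics/w2.png

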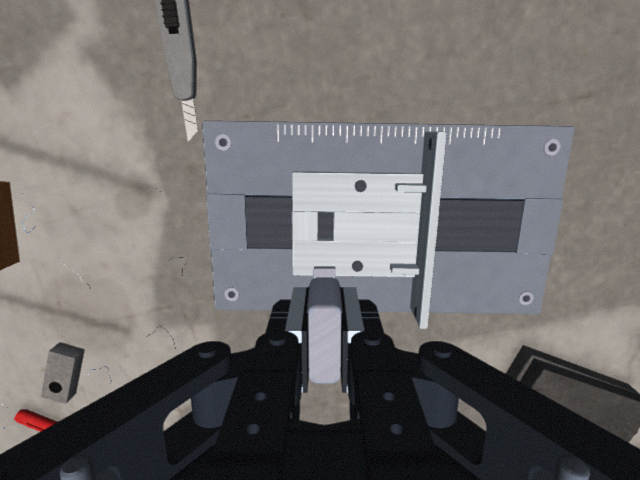

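The view shows the slot at about (326,226), in line with the held thumbscrew, whose foot tip shows at (323,268). The jig is nearly square to the picture.

```bash
python3 - <<'E'
from h import *
import pickle
cm=pickle.load(open("w2.pkl","rb")); im=cv2.imread("pics/w2.png"); g=cv2.cvtColor(im,cv2.COLOR_BGR2GRAY)
m=np.zeros_like(g); m[200:252,305:345]=(g[200:252,305:345]<125)
c=max(cv2.findContours(m,0,2)[0],key=cv2.contourArea); 
k=cv2.minAreaRect(c); print("px",k); print("bbox",cv2.boundingRect(c))
B=cv2.boxPoints(k); W=ray(cm,B,.0385); print("world",W.round(4), W.mean(0))
# fence plate outline: light
m=np.zeros_like(g); m[165:285,285:420]=(g[165:285,285:420]>175)
y,x=np.nonzero(m[:,330:350]); 
L=[(r,np.nonzero(m[r,285:330])[0][0]+285) for r in range(180,265,5)]; A=ray(cm,[[c_,r_] for r_,c_ in L],.0385)
p=np.polyfit(A[:,0],A[:,1],1); print("near edge yaw deg",np.degrees(np.arctan(p[0])))
J=ray(cm,[[205,121.5],[573.5,126.5],[215.5,307],[540,313]],.03); print("jig corners",J.round(4))
print("foot tip rel TCP",(ray(cm,[[314,268],[336,268]],.1515)-[.5127,.1005,0])@np.array([[-.9834,.1814],[.1814,.9834],[0,0]]))
E
```

```text
px ((325.5, 226.0), (28.0, 15.0), 90.0)
bbox (318, 212, 16, 29)
world [[0.5017 0.0979 0.0385]
 [0.5037 0.1088 0.0385]
 [0.525  0.105  0.0385]
 [0.5229 0.0939 0.0385]] [0.51333506 0.10141384 0.0385    ]
near edge yaw deg -11.774880633800667
jig corners [[ 4.238e-01  3.020e-02  3.000e-02]
 [ 4.753e-01  2.895e-01  3.000e-02]
 [ 5.663e-01 -1.000e-04  3.000e-02]
 [ 6.202e-01  2.614e-01  3.000e-02]]
foot tip rel TCP [[ 0.0083848  -0.00461514]
 [ 0.00837883  0.0055616 ]]
```

servo_tool(linear=[[0.002, 0.003, 0.08], [0, 0, 0.15], [0, 0, 0.15], [0, 0, 0.1], [0, 0, 0.04], [0, 0, 0], [0, 0, 0]], dr=[[0, 0, 0.0035], [0, 0, 0], [0, 0, 0], [0, 0, 0], [0, 0, 0], [0, 0, 0], [0, 0, 0]], gripper=[0, 0, 0, 0, 0, 0, 0])

```text
clock: 5.9
tool_pos: [0.5132, 0.1015, 0.0758]
ee_rot: [0.001, 0.097, 0.995, 0.0]
contact_force: [0.2, 0.2, -1.2]
finger_gap: 0.134
gripper_force: 58.8
```

```bash
python3 - <<'E'
from h import *
s=bot.state(); cm=bot.camera_model("side"); im=bot.snapshot("side")
cv2.imwrite("pics/s0.png",im[:,:,::-1])
R=cv2.Rodrigues(np.array(cm["rvec"]))[0]; f=240/np.tan(np.radians(cm["vfov"]/2))
for p in ([.5133,.1014,.0385],[.5137,.1010,.047]):
    c=R@np.array(p)+cm["tvec"]; print(c[:2]/c[2]*f+[cm["cx"],cm["cy"]],c[2],f)
print(s["tool_pos"],s["contact_force"], -R.T@cm["tvec"])
u,v=(c[:2]/c[2]*f+[cm["cx"],cm["cy"]]).astype(int); x0=max(0,u-75);y0=max(0,v-60)
cv2.imwrite("pics/s0c.png",cv2.resize(im[y0:y0+120,x0:x0+150,::-1],None,fx=5,fy=5,interpolation=2)); print(x0,y0)
E
```

```text
[285.61165595 354.27350003] 0.7297486965555288 517.711373894683
[285.10039353 349.77637233] 0.7253342967388939 517.711373894683
[0.51321532 0.10154656 0.07581037] [ 0.2111305   0.17518777 -1.18719683] [0.28050888 0.55792906 0.5855249 ]
210 289
```

View pics/s0c.png

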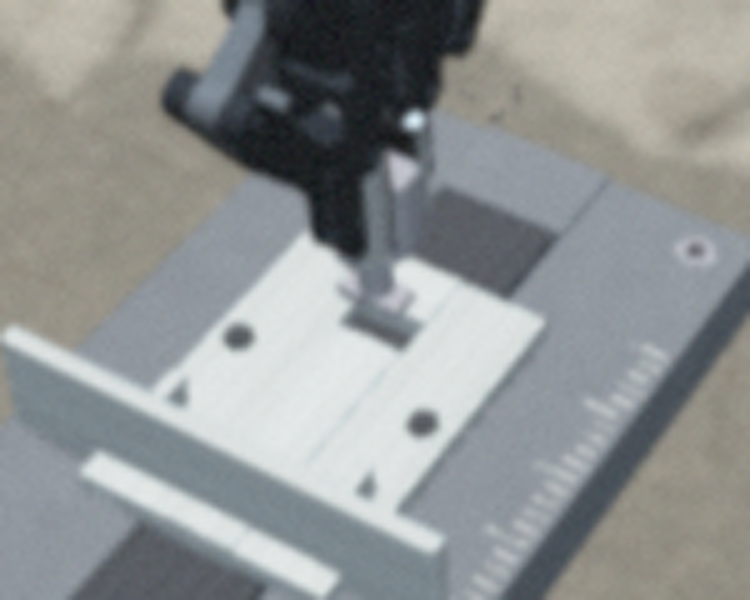

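The side crop shows the foot just above the slot and aligned with it. I'll descend gently.

servo_tool(linear=[[0, 0, 0.01], [0, 0, 0.01], [0, 0, 0.01], [0, 0, 0.01], [0, 0, 0.01], [0, 0, 0.01], [0, 0, 0], [0, 0, 0]], dr=[[0, 0, 0], [0, 0, 0], [0, 0, 0], [0, 0, 0], [0, 0, 0], [0, 0, 0], [0, 0, 0], [0, 0, 0]], gripper=[0, 0, 0, 0, 0, 0, 0, 0])

```text
clock: 6.75
tool_pos: [0.5126, 0.1019, 0.0629]
ee_rot: [-0.0, 0.096, 0.995, -0.0]
contact_force: [0.2, 0.5, 0.1]
finger_gap: 0.126
gripper_force: 58.8
```

servo_tool(linear=[[0, 0, 0.005], [0, 0, 0.005], [0, 0, 0]], dr=[[0, 0, 0], [0, 0, 0], [0, 0, 0]], gripper=[0, 0, 0])

```text
clock: 7.05
tool_pos: [0.5126, 0.1018, 0.0608]
ee_rot: [-0.0, 0.096, 0.995, -0.0]
contact_force: [-0.6, 0.8, -0.9]
finger_gap: 0.128
gripper_force: 58.8
```

servo_tool(linear=[[0, 0.01, 0], [0, 0.02, 0], [0, 0.02, 0], [0, 0.02, 0], [0, 0.02, 0], [0, 0.01, 0], [0, 0, 0]], dr=[[0, 0, 0], [0, 0, 0], [0, 0, 0], [0, 0, 0], [0, 0, 0], [0, 0, 0], [0, 0, 0]], gripper=[0, 0, 0, 0, 0, 0, 0])

```text
clock: 7.75
tool_pos: [0.5166, 0.122, 0.0609]
ee_rot: [0.0, 0.096, 0.995, 0.0]
contact_force: [0.4, -0.9, -0.8]
finger_gap: 0.127
gripper_force: 58.9
```

servo_tool(linear=[[0, 0, 0.005], [0, 0, 0.005], [0, 0, 0.005], [0, 0, 0]], dr=[[0, 0, 0], [0, 0, 0], [0, 0, 0], [0, 0, 0]], gripper=[0, 0, 0, 0])

```text
clock: 8.15
tool_pos: [0.5164, 0.1215, 0.0578]
ee_rot: [-0.0, 0.096, 0.995, 0.0]
contact_force: [-0.2, -0.0, -0.8]
finger_gap: 0.126
gripper_force: 58.9
```

servo_tool(linear=[[0, 0, 0.0025], [0, 0, 0.0025], [0, 0, 0]], dr=[[0, 0, 0], [0, 0, 0], [0, 0, 0]], gripper=[0, 0, 0])

```text
clock: 8.45
tool_pos: [0.5166, 0.1215, 0.0574]
ee_rot: [0.0, 0.096, 0.995, 0.0]
contact_force: [-2.1, -1.3, 6.7]
finger_gap: 0.129
gripper_force: 60.2
```

servo_tool(linear=[[0, 0, 0.0025], [0, 0, 0]], dr=[[0, 0, 0], [0, 0, 0]], gripper=[0, 0])

```text
clock: 8.65
tool_pos: [0.5166, 0.1215, 0.0573]
ee_rot: [0.0, 0.096, 0.995, 0.0]
contact_force: [-4.0, -1.6, 13.5]
finger_gap: 0.133
gripper_force: 61.1
```

servo_tool(linear=[[0, 0, -0.006], [0.005, 0, 0], [0.0025, 0, 0], [0, 0, 0]], dr=[[0, 0, 0], [0, 0, 0], [0, 0, 0], [0, 0, 0]], gripper=[0, 0, 0, 0])

```text
clock: 9.05
tool_pos: [0.5158, 0.1217, 0.0578]
ee_rot: [0.001, 0.096, 0.995, 0.0]
contact_force: [4.0, -2.1, 0.0]
finger_gap: 0.127
gripper_force: 59.1
```

servo_tool(linear=[[-0.0075, 0, 0], [-0.005, 0, 0], [-0.0025, 0, 0], [0, 0, 0]], dr=[[0, 0, 0], [0, 0, 0], [0, 0, 0], [0, 0, 0]], gripper=[0, 0, 0, 0])

```text
clock: 9.45
tool_pos: [0.5176, 0.1212, 0.0574]
ee_rot: [-0.0, 0.096, 0.995, -0.0]
contact_force: [-0.1, 0.9, 1.6]
finger_gap: 0.129
gripper_force: 59.5
```

servo_tool(linear=[[0.003, 0, 0], [0, 0, 0.0025], [0, 0.005, 0], [0, 0.005, 0], [0, 0.005, 0], [0, 0, 0]], dr=[[0, 0, 0], [0, 0, 0], [0, 0, 0], [0, 0, 0], [0, 0, 0], [0, 0, 0]], gripper=[0, 0, 0, 0, 0, 0])

```text
clock: 10.05
tool_pos: [0.518, 0.1237, 0.0574]
ee_rot: [0.0, 0.096, 0.995, -0.0]
contact_force: [-2.5, -5.7, 7.2]
finger_gap: 0.133
gripper_force: 60.0
```

servo_tool(linear=[[0, 0.005, 0], [0, 0.005, 0], [0, 0.005, 0], [0, 0, 0]], dr=[[0, 0, 0], [0, 0, 0], [0, 0, 0], [0, 0, 0]], gripper=[0, 0, 0, 0])

```text
clock: 10.45
tool_pos: [0.5185, 0.1266, 0.0574]
ee_rot: [0.0, 0.096, 0.995, -0.001]
contact_force: [-1.9, -5.2, 7.0]
finger_gap: 0.129
gripper_force: 60.0
```

servo_tool(linear=[[0, 0.005, 0], [0, 0.005, 0], [0, 0.005, 0], [0, 0, 0]], dr=[[0, 0, 0], [0, 0, 0], [0, 0, 0], [0, 0, 0]], gripper=[0, 0, 0, 0])

```text
clock: 10.85
tool_pos: [0.5191, 0.1296, 0.0574]
ee_rot: [0.0, 0.096, 0.995, -0.0]
contact_force: [-0.9, -5.2, 7.2]
finger_gap: 0.127
gripper_force: 60.0
```

servo_tool(linear=[[0, 0.005, 0], [0, 0.005, 0], [0, 0.005, 0], [0, 0, 0]], dr=[[0, 0, 0], [0, 0, 0], [0, 0, 0], [0, 0, 0]], gripper=[0, 0, 0, 0])

```text
clock: 11.25
tool_pos: [0.5197, 0.1326, 0.0574]
ee_rot: [0.0, 0.096, 0.995, -0.0]
contact_force: [-1.6, -5.2, 7.0]
finger_gap: 0.131
gripper_force: 59.9
```

servo_tool(linear=[[0, 0.005, 0], [0, 0.005, 0], [0, 0.005, 0], [0, 0, 0]], dr=[[0, 0, 0], [0, 0, 0], [0, 0, 0], [0, 0, 0]], gripper=[0, 0, 0, 0])

```text
clock: 11.65
tool_pos: [0.5202, 0.1359, 0.057]
ee_rot: [-0.0, 0.096, 0.995, -0.0]
contact_force: [0.0, -3.7, 0.4]
finger_gap: 0.131
gripper_force: 59.1
```

The vertical force vanished, so the foot is over the hidden slot. I'll push down.

servo_tool(linear=[[0, 0, 0.005], [0, 0, 0.005], [0, 0, 0]], dr=[[0, 0, 0], [0, 0, 0], [0, 0, 0]], gripper=[0, 0, 0])

```text
clock: 11.95
tool_pos: [0.5203, 0.1362, 0.0549]
ee_rot: [0.0, 0.096, 0.995, 0.0]
contact_force: [0.3, -0.8, 0.4]
finger_gap: 0.127
gripper_force: 59.1
```

servo_tool(linear=[[0, 0, 0.0075], [0, 0, 0.0075], [0, 0, 0.0075], [0, 0, 0.0075], [0, 0, 0]], dr=[[0, 0, 0], [0, 0, 0], [0, 0, 0], [0, 0, 0], [0, 0, 0]], gripper=[0, 0, 0, 0, 0])

```text
clock: 12.45
tool_pos: [0.5204, 0.1361, 0.049]
ee_rot: [0.0, 0.096, 0.995, 0.0]
contact_force: [0.2, 0.6, 3.3]
finger_gap: 0.127
gripper_force: 59.5
```

servo_tool(linear=[[0, 0, 0.0075], [0, 0, 0.0075], [0, 0, 0]], dr=[[0, 0, 0], [0, 0, 0], [0, 0, 0]], gripper=[0, 0, 0])

```text
clock: 12.75
tool_pos: [0.5204, 0.1361, 0.0461]
ee_rot: [0.0, 0.096, 0.995, 0.0]
contact_force: [1.9, 0.6, 5.1]
finger_gap: 0.126
gripper_force: 59.9
```

servo_tool(linear=[[0, 0, 0.004], [0, 0, 0]], dr=[[0, 0, 0], [0, 0, 0]], gripper=[0, 0])

```text
clock: 12.95
tool_pos: [0.5204, 0.1361, 0.0454]
ee_rot: [0.0, 0.096, 0.995, 0.0]
contact_force: [-0.3, -0.1, 5.6]
finger_gap: 0.13
gripper_force: 59.9
```

servo_tool(linear=[[0, 0, 0], [0, 0, 0], [0, 0, 0], [0, 0, 0], [0, 0, 0]], dr=[[0, 0, 0.03], [0, 0, 0.03], [0, 0, 0.03], [0, 0, 0.03], [0, 0, 0]], gripper=[0, 0, 0, 0, 0])

```text
clock: 13.45
tool_pos: [0.5208, 0.1363, 0.0456]
ee_rot: [0.001, 0.283, 0.959, 0.0]
contact_force: [0.4, 2.1, 5.3]
finger_gap: 0.128
gripper_force: 59.9
```

Turning freely (gap unchanged, low force). I'll do the remaining 68.4°.

servo_tool(linear=[[0, 0, 0], [0, 0, 0], [0, 0, 0], [0, 0, 0], [0, 0, 0], [0, 0, 0], [0, 0, 0], [0, 0, 0], [0, 0, 0], [0, 0, 0], [0, 0, 0], [0, 0, 0]], dr=[[0, 0, 0.038], [0, 0, 0.038], [0, 0, 0.038], [0, 0, 0.038], [0, 0, 0.038], [0, 0, 0.038], [0, 0, 0.038], [0, 0, 0.038], [0, 0, 0.038], [0, 0, 0.038], [0, 0, 0], [0, 0, 0]], gripper=[0, 0, 0, 0, 0, 0, 0, 0, 0, 0, 0, 0])

```text
clock: 14.65
tool_pos: [0.5215, 0.1366, 0.0459]
ee_rot: [0.001, 0.772, 0.636, 0.002]
contact_force: [3.2, 4.8, 6.4]
finger_gap: 0.125
gripper_force: 59.9
```

servo_tool(linear=[[0, 0, -0.005], [0, 0, -0.005], [0, 0, -0.0025], [0, 0, 0]], dr=[[0, 0, 0], [0, 0, 0], [0, 0, 0], [0, 0, 0]], gripper=[0, 0, 0, 0])

```text
clock: 15.05
tool_pos: [0.5213, 0.1366, 0.0482]
ee_rot: [0.0, 0.772, 0.636, 0.001]
contact_force: [3.6, 4.0, 4.0]
finger_gap: 0.129
gripper_force: 59.5
```

```bash
python3 -c "
from h import *
s=bot.state();print(s['contact_force'],s['moment'],s['tool_pos'])"
```

```text
[3.5586329  3.97675962 3.9806048 ] [ 0.82021697 -0.64809447 -0.01342139] [0.52134025 0.13662295 0.04822145]
```

servo_tool(linear=[[0, 0, 0], [0, 0, 0], [0, 0, 0], [0, 0, 0], [0, 0, 0]], dr=[[0, 0, 0], [0, 0, 0], [0, 0, 0], [0, 0, 0], [0, 0, 0]], gripper=[0.2, 0.3, 0.4, 0.5, 0.5])

```text
clock: 15.55
tool_pos: [0.5201, 0.136, 0.0476]
ee_rot: [-0.0, 0.772, 0.636, -0.0]
contact_force: [-0.2, -0.2, 0.5]
finger_gap: 0.501
gripper_force: 0.0
```

servo_tool(linear=[[0, 0, -0.05], [0, 0, -0.15], [0, 0, -0.2], [0, 0, -0.2], [0, 0, -0.1], [0, 0, 0], [0, 0, 0]], dr=[[0, 0, 0], [0, 0, 0], [0, 0, 0], [0, 0, 0], [0, 0, 0], [0, 0, 0], [0, 0, 0]], gripper=[0.5, 0.5, 0.5, 0.5, 0.5, 0.5, 0.5])

```text
clock: 16.25
tool_pos: [0.52, 0.136, 0.1879]
ee_rot: [0.0, 0.772, 0.636, 0.0]
contact_force: [-0.0, 0.5, 0.5]
finger_gap: 0.499
gripper_force: 0.0
```

```bash
python3 - <<'E'
from h import *
import pickle
cm=bot.camera_model("wrist"); w=bot.snapshot("wrist")[:,:,::-1]; s=bot.snapshot("side")[:,:,::-1]; pickle.dump((cm,bot.camera_model("side")),open("f.pkl","wb"))
cv2.imwrite("pics/fw.png",w); cv2.imwrite("pics/fs.png",s)
c=cv2.resize(s[270:390,190:310],(480,480),interpolation=2)
cv2.imwrite("pics/f.png",cv2.hconcat([cv2.resize(w,None,fx=.5,fy=.5,interpolation=3) if 0 else cv2.resize(w[150:390,240:400],(320,480),interpolation=2),c]))
print(bot.state()["tool_pos"])
E
```

```text
[0.51960009 0.13591703 0.18675746]
```

View pics/f.png

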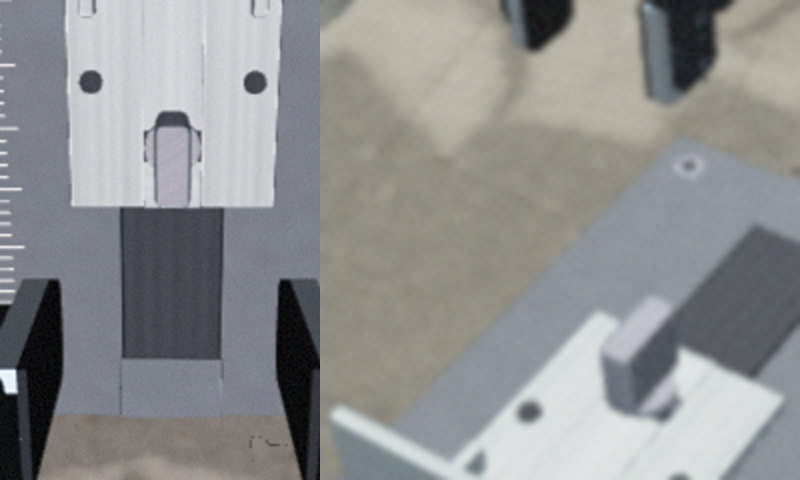

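The wrist view shows the wing turned along the jig's y and standing in the slot. The side view shows it upright, with the collar just above the fence. I'll do a quick two-view height check on the wing top, which should be at z ≈ 0.076, then hand in.

```bash
python3 - <<'E'
from h import *
import pickle
a,b=pickle.load(open("f.pkl","rb"))
def P(c):
    f=240/np.tan(np.radians(c["vfov"]/2)); return np.array([[f,0,c["cx"]],[0,f,c["cy"]],[0,0,1]])@np.c_[cv2.Rodrigues(np.array(c["rvec"]))[0],c["tvec"]]
X=cv2.triangulatePoints(P(a),P(b),np.array([[326.5],[232.5]]),np.array([[269.],[352.]])); print((X[:3]/X[3]).ravel())
E
```

```text
[0.52017735 0.13667378 0.0759856 ]
```

Wing top is at 0.076 m, exactly the locked height.

```bash
python3 -c "
from rig import bot
print(bot.finish_job())"
```

```text
the job is handed in; nothing more can be done
None
```

The thumbscrew is through both slots, turned a quarter and sprung up (wing top measured at 0.076 m, the locked height), and the job was handed in at about 16 s; no verdict was returned.

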